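Clip a vial into a tilting stand, unhitch its arm and hold it tilted

TASK

Take the tall capped vial from the white block and push it upright, cap up, down to the floor of the spring clip on the tilting stand's arm, and let go so that the clip holds it. Then pull the arm's sprung latch tab sideways, away from the socket, lift the arm off the ball and tilt it up to about 35 degrees. Finish while still gripping it and keeping it raised there with the vial in the clip; leave the other things on the bench alone.

Things in the scene. Friction and masses are not known exactly. Their poses are not given: they have to be found in the camera images.
- vial: The vial: upright amber glass, round, 20 mm in diameter, 100 mm tall including the black screw cap (top 20 mm, also 20 mm across); the lowest 14 mm taper to a 10 mm wide foot. 40 to 85 g. It starts standing in the middle hole of the white block, 70 mm of it showing. Origin: centre of its foot; z points to the cap.
- vial_mid (a point): Centre of the vial, on its axis, 50 mm above its foot. Grip it 65 to 85 mm above the foot so that the fingers stay clear of the clip when it is loaded.
- block: White plastic block 170 x 62 x 42 mm (x, y, z), fixed, with three holes 30 mm deep and 24 mm wide in a row along its own x, 55 mm apart; the outer two are empty. Origin: centre of its underside.
- stand: Fixed base of the tilting stand: white plate 330 x 120 x 12 mm (its x, y, z), origin at the centre of its underside on the bench. x points from the ball (at x -110 mm) to the hinge (at x +130 mm). Its arm lies along it, hinged between two white cheeks (64 mm wide overall, 90 mm high) and hitched by a socket over the ball.
- hinge (a point): Centre of the hinge axis, on the fixed base, 75 mm above the bench; axes as the base's. The hinge axis is this y, horizontal. The aluminium arm (28 mm wide) runs from here towards -x. The steel ball (32 mm) it is hitched to is centred at (-240, 0, -15) mm in this frame.
- clip (a point): Middle of the floor of the spring clip on the arm: (-120, 0, +16) mm from the hinge in the arm's frame, 91 mm above the bench with the arm down. Turns with the arm: x towards the hinge, y along the hinge axis, z up out of the clip. A loaded vial has its foot here, its axis along z. Fixed V-shaped steel cheek on the -y side, flat sprung jaw on the +y side, both 30 mm high.
- jaw (a joint): Slide of the clip's jaw to +y, m: 0 closed and empty (4 mm too narrow for the vial), about 0.004 with the vial in, 0.012 fully open. Spring 500 N/m, 2.5 N at 0. Its flared lip reaches 44 mm above the clip's floor. Pushing the vial straight down (5 to 15 N) spreads the jaw, which presses it into the V. Aim 1 to 2 mm to +y of the clip's middle: the jaw gives, the V does not.
- socket (a point): Centre of the socket's flat top at the arm's free end, over the ball, 85 mm above the bench with the arm down. The aluminium socket is 54 x 50 mm (arm's x, y). Turns with the arm; axes as for the clip.
- tab (a point): Centre of the top face of the latch's finger tab: upright steel plate 26 mm (arm's x) x 10 mm (thickness, along y) beside the socket, 39 mm to +y of the ball's axis when closed, top 135 mm above the bench and 50 mm above the socket's top. Moves with latch and arm; axes as the arm's. Grip it across its thickness, fingertips at most 42 mm below its top; it may pivot in the fingers as the arm tilts.
- latch (a joint): Slide of the latch, m: 0 closed (spring home, hooked under the ball), grows as the tab is pulled to +y, away from the socket; 0.013 is the stop. The ball is free from about 0.009 on. Spring 400 N/m, 2 N at 0 and 7 N at the stop; it springs shut when released.
- tongue (a joint): Angle of the arm about the hinge, rad: 0 down on the ball, grows as the free end rises (stop 0.95). It falls back when released; locked near 0 while the latch is closed. About 0.5 kg; 3 to 4 N at the tab raise it. The tab's top at angle a is the point (-240, 39 + latch travel, 60) mm from the hinge, turned by a about the hinge's y (the -x end goes up).
- jar: Bystander: white plastic jar, 72 mm in diameter, 100 mm tall. Origin under its centre.
- reagent: Bystander: clear glass bottle, 76 mm in diameter, 160 mm tall. Origin under its centre.
- beaker: Bystander: glass beaker, 70 mm wide, 90 mm tall. Origin under its centre.
- tape: Bystander: roll of paper tape lying flat, 84 mm across, 24 mm high. Origin under its centre.
- pot: Bystander: small amber pot, 44 mm in diameter, 45 mm tall. Origin under its centre.
- spatula: Bystander: narrow steel lab spatula lying flat, 170 mm long along its x, 12 mm wide, 5 mm high. Origin under its centre.
Mind the look-alikes: they are no part of the job. What is shaped like the vial but blue, green or red is not meant.

How it is judged:
On the way, in this order (a step that is already met when the one before it is completed fails the run):
1. the vial is fully down in the clip, held by the jaw, and let go, with the arm still down (x of vial_mid in the frame of clip between -0.006 and 0.006 m and y of vial_mid in the frame of clip between -0.006 and 0.006 m and z of vial_mid in the frame of clip between 0.044 and 0.056 m and angle between the z axis of vial_mid and the z axis of clip, either way round below 0.15 rad and value of joint jaw above 0.002 m and contact force between vial and the fingers below 0.05 N and value of joint tongue below 0.03 rad), for 0.3 s.
2. the latch is pulled sideways clear of the ball with the arm still down (value of joint latch above 0.007 m and value of joint tongue below 0.06 rad and contact force between latch and the fingers above 0.5 N), for 0.05 s.
At the end, for the whole second after the job is handed in: The arm is up at 0.45 to 0.78 rad (26 to 45 degrees), still (under 0.05 rad/s) and carried by the fingers (over 0.5 N on the arm or its latch); the vial is in the clip, within 6 mm across and along its seated place and 0.15 rad of the clip's axis, pressed by the jaw and not touched by the fingers (value of joint tongue between 0.45 and 0.78 rad and velocity of joint tongue between -0.05 and 0.05 rad/s and contact force between tongue and the fingers above 0.5 N and x of vial_mid in the frame of clip between -0.006 and 0.006 m and y of vial_mid in the frame of clip between -0.006 and 0.006 m and z of vial_mid in the frame of clip between 0.044 and 0.056 m and angle between the z axis of vial_mid and the z axis of clip, either way round below 0.15 rad and value of joint jaw above 0.002 m and contact force between vial and the fingers below 0.05 N); the arm keeps its last pose, push and grip.
It fails at once if another loose thing on the bench is knocked or moved by more than 30 mm (distance of any of jar, reagent, beaker, tape, pot, spatula from where it was at the start of the episode above 0.03 m).
It fails at once if the vial is tipped over (angle between vial_mid's own z axis and vertical above 1 rad).
It also fails if it takes over 51 s, if anything falls off the work surface, if the arm or the gripper's body presses on something with over 40 N, if the wrist force passes 120 N, or if a joint passes its speed limit or range.

ROBOT

A 7-joint arm with a two-finger parallel gripper is mounted at the origin on the work surface. World frame = base frame: x ahead of the robot, y to its left, z up, the work surface at z = 0. Lengths are in m, angles in rad, forces in N, time in s.
With the tool pointing down it reaches from about 0.4 to 0.875 m from the base axis. Payload 19.3 kg.
Tool frame: the origin (TCP) lies midway between the tips of the shut fingers; the grasp point (between the pads) lies bot.tcp_to_grasp behind it (bot.tcp_to_grasp is the distance from the TCP to the grasp point, in m); x points along the fingers, y is the direction in which the jaws open and shut, and the axes are right-handed (so a half turn about x gives the same grasp; the last joint's range is limited). The gripper opens to 85 mm and grips with 20 to 120 N. Pads are 22 mm wide; open, the fingers measure 114 mm over their backs; the gripper's body (76 mm by 85 mm) begins 54 mm behind the grasp point. The pads swing forward as they close: fully open they stand 13 mm farther back than shut.
Start: joints at [1.188, 0.521, -0.036, 1.599, 0.021, 1.021, -0.113], TCP at [0.192, -0.595, 0.231] pointing down, gripper open.
Joint ranges: [-2.91, 2.91], [-0.3, 2.13], [-1.5, 1.42], [0.17, 2.43], [-1.26, 4.41], [0.16, 1.93], [-2.52, 2.52]. Speed limits (rad/s): [1.89, 1.89, 2.39, 2.39, 3.01, 3.01, 3.01].

INTERFACE

Orientations are given as a rotation vector (axis times angle).
In Python, from bench import bot gives the robot as it stands.
- The arm moves only by the tool play_rows, never from a script. Its argument "deltas" is a list that holds one entry, the list of rows, each a list of 6 numbers: the shift along the tool's x, y, z in mm, then the turn, a rotation vector about the tool's x, y, z in degrees. In form: [[[x, y, z, ax, ay, az], ...]]. A call has 1 to 5 rows; each row is the pose to reach, as a shift and turn from the pose measured when the call began, along the tool's axes at that moment; what a row does not reach only later rows make up. A row lasts 1/10 s, in which the tool goes at most 50 mm and 8.59 degrees, less where a joint would pass 70% of its speed; a pose out of reach is approached as far as the arm can. A call with a gripper value outside its range is refused whole. "claw" is the closure, from 0 (fully open) to 1 (shut), set as the call begins (left out, the last holds). The fingers move at their own pace and stop on an object; "squeeze" is the grip in N (left out, the last holds). Time passes only in rows, so rows that repeat a pose let the fingers close. It gives the time, the measured TCP pose, the force and the opening at its end, in the units of the state.
- bot.sense(): the state, without advancing time (a new reading comes with each control period).
- bot.read_camera(name): name is "side" or "top"; returns a dict with "pixels" (420x560x3 uint8, blue, green, red), "range_z" (420x560 float32, m along the optical axis (not along the pixel's ray), 0 where there is no reading), "fx", "fy", "cx", "cy" (pixels), "D" ([k1, k2, p1, p2, k3] as OpenCV has them; the pictures are not rectified), "R" (3x3) and "t" (3): a world point X has camera coordinates R X + t. Camera axes: x right, y down, z forward; pixel columns grow to the right and rows downward; lengths in m; the calibration is good to about 2 mm. A picture is of the moment at which its call begins.
- bot.finish_job(): hands the job in, once; it reports no verdict.
The state is a dict: "t": time; "q": joint angles; "qd": joint speeds; "joint_torque": joint torques, N m; "eef_pos": TCP position; "tcp_rot": TCP orientation; "ft_force": force on the tool from outside, world axes, zero at the start; "torque": the same for the moment, N m; "gripper_width": opening from 0.0 (shut) to 1.0 (fully open).
Only numpy, scipy, OpenCV 4.12 (cv2) and the standard library are available. Lean on these libraries where they do the work, as an engineer would, in place of code of your own. Each camera call takes 0.05 s, during which the arm holds its last target.

## Working session

There is one attempt and no reset: what is moved stays moved. The work goes in short steps, Python scripts to look and compute and a tool call to move; the robot and the scene stay as the last step left them, time stands still between calls to the robot, and variables do not carry over. Pictures are saved under pics/ and viewed, and the job is handed in when it is done.

Besides the shell and the picture viewer there is one more tool, called after "Call:" in YAML: its name, and indented under it one key for each argument. play_rows: Moves the arm, as the interface text tells. Its arguments: {"type":"object","properties":{"deltas":{"type":"array"},"claw":{"type":"number"},"squeeze":{"type":"number"}},"required":["deltas"]}

```bash
ls; mkdir -p pics; python3 - <<'E'
from bench import bot
import cv2,pickle
s=bot.sense(); print({k:(v if not hasattr(v,'round') else v) for k,v in s.items()}, bot.tcp_to_grasp)
for n in ("side","top"):
    c=bot.read_camera(n); cv2.imwrite(f"pics/{n}0.png",c["pixels"]); pickle.dump(c,open(f"{n}0.pkl","wb"))
    print(n,c["fx"],c["fy"],c["cx"],c["cy"],c["D"],c["R"],c["t"])
E
```

```text
pics
{'t': 0.0, 'q': array([ 1.18780625,  0.52205267, -0.03633303,  1.59997813,  0.02120433,
        1.02112382, -0.11282818]), 'qd': array([ 1.61710487e-03,  1.49869404e-04, -1.23218684e-04, -1.87906280e-03,
       -7.72256699e-04, -3.68877592e-05, -3.02469650e-05]), 'joint_torque': array([-3.73615912e-04, -9.27118492e+01,  1.97969556e+00, -3.69931591e+01,
        1.78156426e-02,  8.20640184e-03,  3.43261991e-05]), 'eef_pos': array([ 0.19218505, -0.59436558,  0.23071229]), 'tcp_rot': array([ 2.05286756,  0.32490345, -2.05342258]), 'ft_force': array([0.1881564 , 0.16317286, 0.07309743]), 'torque': array([-0.04777542, -0.0027191 , -0.02004726]), 'gripper_width': 0.9969640160081605} 0.0187
side 442.607864202033 442.607864202033 276.179798960832 211.45943307285282 [0.00889706 0.         0.         0.         0.        ] [[-0.99456918 -0.10279204 -0.01630761]
 [-0.04904069  0.60104885 -0.79770627]
 [ 0.09179953 -0.79257433 -0.60282566]] [0.55617576 0.11590694 1.1324637 ]
top 520.805960299778 520.805960299778 279.48295758972716 209.61696159383095 [-0.02268838  0.          0.          0.          0.        ] [[-0.00791169 -0.99990451  0.01133021]
 [-0.99415561  0.00664524 -0.10775185]
 [ 0.10766627 -0.01211649 -0.99411326]] [-0.03040092  0.5520221   1.64752431]
```

View pics/side0.png

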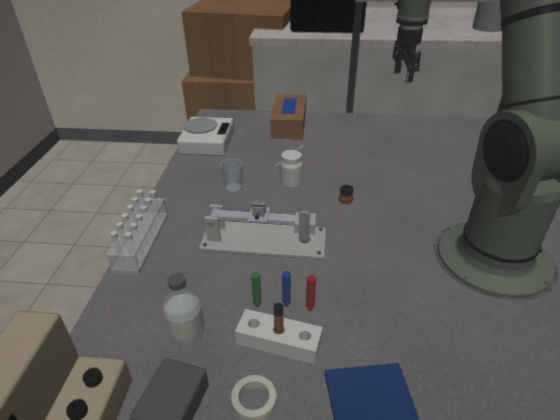

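View pics/top0.png

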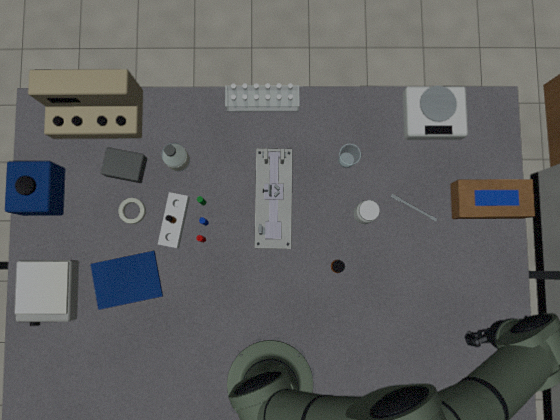

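```bash
cat > h.py <<'E'
import numpy as np,cv2,pickle
from scipy.spatial.transform import Rotation as Ro
def K(c): return np.array([[c["fx"],0,c["cx"]],[0,c["fy"],c["cy"]],[0,0,1]])
def ray(c,u,v):
    p=cv2.undistortPoints(np.array([[[u,v]]],float),K(c),np.array(c["D"])).ravel()
    R=np.array(c["R"]);t=np.array(c["t"])
    return -R.T@t, R.T@np.array([p[0],p[1],1])
def atz(c,u,v,z):
    o,d=ray(c,u,v); return o+d*(z-o[2])/d[2]
def dep(c,u,v):
    o,d=ray(c,u,v); return o+d*c["range_z"][int(round(v)),int(round(u))]
def proj(c,X):
    R=np.array(c["R"]);r,_=cv2.Rodrigues(R)
    return cv2.projectPoints(np.array(X,float).reshape(-1,1,3),r,np.array(c["t"],float),K(c),np.array(c["D"]))[0].reshape(-1,2)
def load(f): return pickle.load(open(f,"rb"))
def snap(n,tag):
    from bench import bot
    c=bot.read_camera(n); pickle.dump(c,open(f"{n}{tag}.pkl","wb")); return c
def crop(c,f,u0,v0,u1,v1,s):
    cv2.imwrite(f,cv2.resize(c["pixels"][v0:v1,u0:u1],None,fx=s,fy=s,interpolation=cv2.INTER_CUBIC))
E
python3 - <<'E'
from h import *
t=load("top0.pkl");s=load("side0.pkl")
crop(t,"pics/t1.png",235,140,310,255,5)
crop(t,"pics/t2.png",150,180,215,255,7)
crop(s,"pics/s1.png",195,190,335,260,5)
crop(s,"pics/s2.png",225,260,330,365,5)
E
```

```text
(no output)
```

View pics/t1.png

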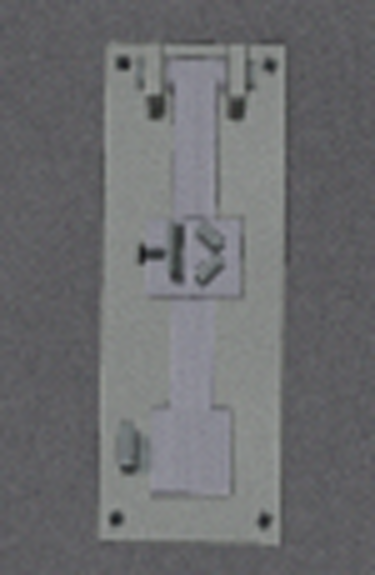

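View pics/t2.png

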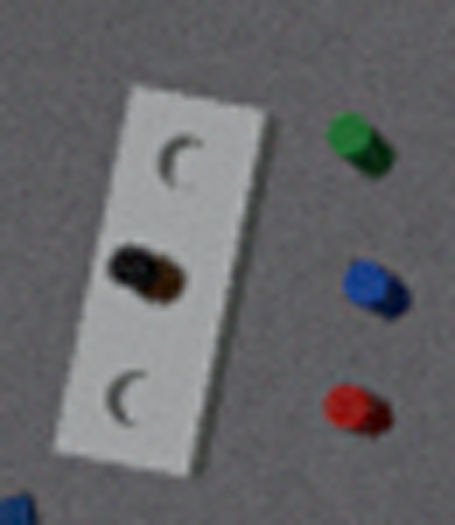

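View pics/s1.png

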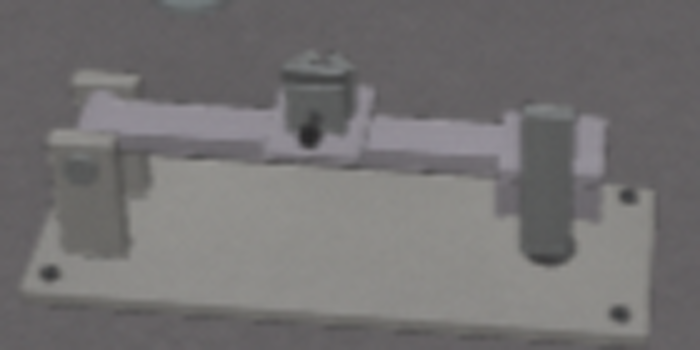

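View pics/s2.png

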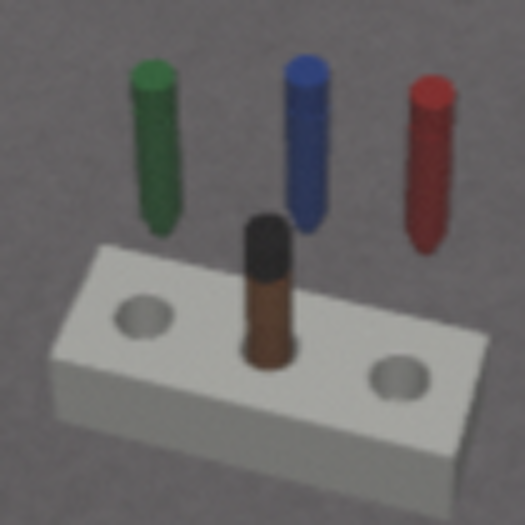

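```bash
python3 - <<'E'
from h import *
t=load("top0.pkl");s=load("side0.pkl")
def T(x,y): return 235+(x+.5)/5-.5,140+(y+.5)/5-.5
def T2(x,y): return 150+(x+.5)/7-.5,180+(y+.5)/7-.5
def S(x,y): return 195+(x+.5)/5-.5,190+(y+.5)/5-.5
def S2(x,y): return 225+(x+.5)/5-.5,260+(y+.5)/5-.5
# stand plate mask by fitting: top image
print("stand corners top", [atz(t,*T(*p),.012).round(4)[:2] for p in [(108,43),(285,46),(277,545),(98,540)]])
print("stand corners side", [atz(s,*S(*p),.012).round(4)[:2] for p in [(22,292),(652,333),(655,190)]])
print("vial top", atz(t,*T2(130,262),.112).round(4), "side",atz(s,*S2(268,226),.112).round(4), dep(t,*T2(130,264)).round(4))
print("block corners top",[atz(t,*T2(*p),.042).round(4)[:2] for p in [(133,86),(268,110),(192,474),(55,450)]])
print("block side",[atz(s,*S2(*p),.042).round(4)[:2] for p in [(102,245),(489,337),(453,458),(52,357)]])
print("tab top",atz(t,*T(125,434),.135).round(4),dep(t,*T(125,434)).round(4),"side",atz(s,*S(550,110),.135).round(4))
print("socket", [atz(t,*T(*p),.085).round(4)[:2] for p in [(152,408),(230,408),(234,494),(152,494)]])
print("socket depth",dep(t,*T(190,450)),"plate depth",dep(t,*T(120,350)),"bench", dep(t,230,260))
E
```

```text
stand corners top [array([0.7579, 0.0405]), array([ 0.7553, -0.0762]), array([ 0.4268, -0.0676]), array([0.4309, 0.048 ])]
stand corners side [array([0.7577, 0.0442]), array([0.4291, 0.0476]), array([ 0.4293, -0.068 ])]
vial top [0.5225 0.3068 0.112 ] side [0.5219 0.3042 0.112 ] [0.522  0.3076 0.1079]
block corners top [array([0.6101, 0.3208]), array([0.5986, 0.2589]), array([0.4326, 0.2915]), array([0.4439, 0.3536])]
block side [array([0.5992, 0.2606]), array([0.4322, 0.2946]), array([0.4451, 0.3543]), array([0.6103, 0.3208])]
tab top [0.4901 0.027  0.135 ] [0.4899 0.027  0.1365] side [0.4849 0.0265 0.135 ]
socket [array([0.5099, 0.0115]), array([ 0.5096, -0.0369]), array([ 0.4561, -0.039 ]), array([0.4565, 0.0118])]
socket depth [ 0.48372117 -0.01191585  0.08372626] plate depth [0.55466527 0.03342422 0.00812935] bench [ 0.3917831   0.12704272 -0.00081318]
```

```bash
cat > fit.py <<'E'
from h import *
from scipy.optimize import least_squares
from scipy.ndimage import map_coordinates
def rectfit(c,p0,W,H,z,span=.012,off=None):
    g=cv2.cvtColor(c["pixels"],cv2.COLOR_BGR2GRAY).astype(float); g=cv2.GaussianBlur(g,(0,0),.8)
    pts=[];side=[]
    p=np.array(p0,float)
    for it in range(4):
        P=[];
        cs,sn=np.cos(p[2]),np.sin(p[2]);R=np.array([[cs,-sn],[sn,cs]])
        for k,(n,half,oth) in enumerate([((1,0),W/2,H/2),((-1,0),W/2,H/2),((0,1),H/2,W/2),((0,-1),H/2,W/2)]):
            n=np.array(n);tt=np.array([-n[1],n[0]])
            for a in np.linspace(-.9,.9,25)*oth:
                ss=np.linspace(-span,span,49)
                L=(n*half+a*tt)+ss[:,None]*n
                Wp=L@R.T+p[:2]
                uv=proj(c,np.c_[Wp,np.full(len(Wp),z)])
                v=map_coordinates(g,[uv[:,1],uv[:,0]],order=1)
                d=-np.gradient(v)
                d[:3]=0;d[-3:]=0
                i=d.argmax()
                if d[i]>1.0:
                    w=np.clip(d[max(0,i-4):i+5],0,None); s=(ss[max(0,i-4):i+5]*w).sum()/w.sum()
                    P.append((k,*( (n*half+a*tt+s*n)@R.T+p[:2])))
        P=np.array(P)
        def f(q):
            cs,sn=np.cos(q[2]),np.sin(q[2]);R=np.array([[cs,-sn],[sn,cs]])
            l=(P[:,1:]-q[:2])@R
            k=P[:,0]
            return np.where(k==0,l[:,0]-W/2,np.where(k==1,-l[:,0]-W/2,np.where(k==2,l[:,1]-H/2,-l[:,1]-H/2)))
        r=least_squares(f,p,loss='soft_l1',f_scale=.001); p=r.x
    res=f(p); return p,[(int((P[:,0]==k).sum()),round(1000*np.median(res[P[:,0]==k]),2)) for k in range(4)]
if __name__=="__main__":
    for n in("top","side"):
        c=load(n+"0.pkl")
        print(n,"plate",rectfit(c,[.5927,-.0138,-.02],.33,.12,.012))
        print(n,"block",rectfit(c,[.5215,.3065,-.19+np.pi],.17,.062,.042))
        print(n,"socket",rectfit(c,[.483,-.0135,-.02],.054,.05,.085,.006))
E
python3 fit.py
```

```text
top plate (array([ 0.59293671, -0.0138638 , -0.02283804]), [(25, np.float64(-1.19)), (25, np.float64(-1.71)), (25, np.float64(-1.12)), (25, np.float64(-0.88))])
top block (array([0.5211253 , 0.30740816, 2.94248053]), [(25, np.float64(0.17)), (25, np.float64(0.29)), (25, np.float64(0.27)), (25, np.float64(0.34))])
top socket (array([ 0.47639968, -0.01798315, -0.75906164]), [(0, np.float64(nan)), (0, np.float64(nan)), (5, np.float64(0.48)), (0, np.float64(nan))])
side plate (array([ 0.59489329, -0.01207842, -0.01853503]), [(15, np.float64(-0.98)), (25, np.float64(-0.4)), (25, np.float64(-0.38)), (18, np.float64(-0.06))])
side block (array([0.52209251, 0.30697877, 2.94404387]), [(25, np.float64(0.36)), (25, np.float64(0.39)), (24, np.float64(0.02)), (25, np.float64(0.01))])
  return _methods._mean(a, axis=axis, dtype=dtype,
  ret = ret.dtype.type(ret / rcount)
Traceback (most recent call last):
  File "fit.py", line 38, in <module>
    print(n,"socket",rectfit(c,[.483,-.0135,-.02],.054,.05,.085,.006))
                     ~~~~~~~^^^^^^^^^^^^^^^^^^^^^^^^^^^^^^^^^^^^^^^^^
  File "fit.py", line 31, in rectfit
    r=least_squares(f,p,loss='soft_l1',f_scale=.001); p=r.x
  File "fit.py", line 28, in f
    l=(P[:,1:]-q[:2])@R
       ~^^^^^^
IndexError: too many indices for array: array is 1-dimensional, but 2 were indexed
```

```bash
cat >> h.py <<'E'
YAW=-.022
UX=np.array([np.cos(YAW),np.sin(YAW),0]);UY=np.array([-np.sin(YAW),np.cos(YAW),0]);UZ=np.array([0,0,1.])
def tgt(sign,pitch=0.):
    # tool x down, tool y = sign*UY ; pitch rotates about UY
    x=-UZ;y=sign*UY;z=np.cross(x,y)
    return Ro.from_rotvec(UY*pitch)*Ro.from_matrix(np.c_[x,y,z])
def delta(P,Rt):
    from bench import bot
    s=bot.sense();R0=Ro.from_rotvec(s["tcp_rot"])
    d=R0.inv().apply(np.array(P)-s["eef_pos"])*1000
    r=np.degrees((R0.inv()*Rt).as_rotvec())
    print("t",round(s["t"],2),"pos",s["eef_pos"].round(4),"F",s["ft_force"].round(1),"w",round(s["gripper_width"],3),"q",s["q"].round(2)); print("delta",d.round(1),r.round(1)); return d,r
E
python3 - <<'E'
from h import *
from bench import bot
s=bot.sense();print(Ro.from_rotvec(s["tcp_rot"]).as_matrix().round(3))
for sg in(1,-1):
    delta([.5216,.3070,.25],tgt(sg))
C=np.array([.5935,-.0132,0])
def W(x,y,z): return C+UX*x+UY*y+[0,0,z]
t=load("top0.pkl");s=load("side0.pkl")
for n,c,b in(("top",t,(235,140,310,255,5)),("side",s,(195,190,335,260,5))):
    im=cv2.resize(c["pixels"][b[1]:b[3],b[0]:b[2]],None,fx=6,fy=6,interpolation=cv2.INTER_CUBIC)
    pts=[W(.01,0,.091),W(.01,0,.121),W(.01,-.018,.121),W(-.11+.027,.025,.085),W(-.11-.027,.025,.085),W(-.11+.027,-.025,.085),W(-.11-.027,-.025,.085),
     W(-.11+.013,.034,.135),W(-.11-.013,.034,.135),W(-.11+.013,.044,.135),W(-.11-.013,.044,.135),W(.165,.06,.012),W(-.165,.06,.012),W(.165,-.06,.012),W(-.165,-.06,.012),W(-.05,.014,.085),W(-.05,-.014,.085),W(.01,-.008,.121),W(.01,.008,.121)]
    for p in proj(c,pts):
        q=((p-[b[0],b[1]]+.5)*6-.5); cv2.circle(im,tuple(int(round(v)) for v in q),2,(0,0,255),-1)
    if n=="top": im=im[:600] if im.shape[0]>600 else im
    cv2.imwrite(f"pics/ov_{n}.png",im[:600,:800] if n=="top" else cv2.resize(im,(800,400)))
E
```

```text
[[-0.     0.308 -0.951]
 [ 0.001 -0.951 -0.308]
 [-1.    -0.001  0.   ]]
t 0.1 pos [ 0.1922 -0.5944  0.2308] F [-0.4  0.2  0.1] w 1.0 q [ 1.19  0.52 -0.04  1.6   0.02  1.02 -0.11]
delta [ -18.5 -756.3 -590.8] [-1.608e+02 -1.000e-01  0.000e+00]
t 0.1 pos [ 0.1922 -0.5944  0.2308] F [-0.4  0.2  0.1] w 1.0 q [ 1.19  0.52 -0.04  1.6   0.02  1.02 -0.11]
delta [ -18.5 -756.3 -590.8] [19.2  0.   0.1]
```

View pics/ov_top.png

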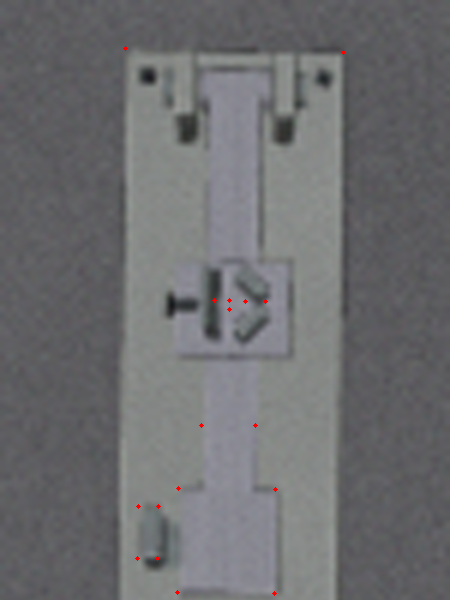

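View pics/ov_side.png

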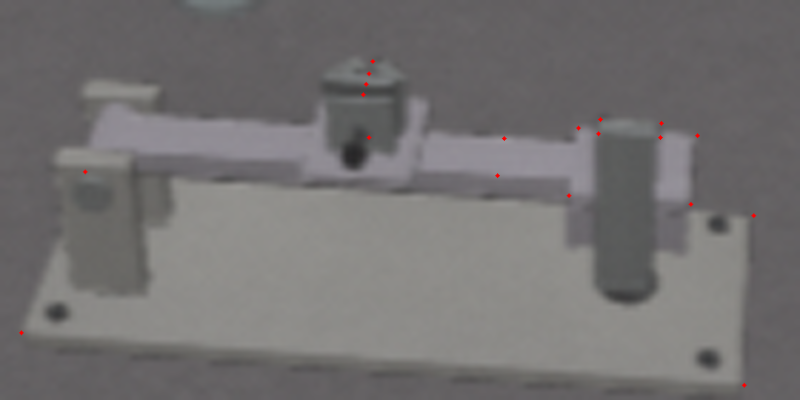

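```bash
cat >> h.py <<'E'
def rows(wps):
    """wps: list of (P,Rot); prints rows rel to now"""
    from bench import bot
    s=bot.sense();R0=Ro.from_rotvec(s["tcp_rot"]);o=[]
    for P,Rt in wps:
        o.append([round(v) if 0 else round(float(v),1) for v in R0.inv().apply(np.array(P)-s["eef_pos"])*1000]+[round(float(v),1) for v in np.degrees((R0.inv()*Rt).as_rotvec())])
    print("pos",s["eef_pos"].round(4)); print(o)
E
python3 - <<'E'
from h import *
from bench import bot
s=bot.sense();R0=Ro.from_rotvec(s["tcp_rot"]);p0=s["eef_pos"]
Rv=lambda a: Ro.from_rotvec([0,0,a])*R0
# arc in azimuth from -1.258 to .532, radius .625->.605
az0=np.arctan2(p0[1],p0[0]);az1=np.arctan2(.307,.5216)
N=24;tot=np.radians(160.8);w=[]
for i in range(1,N+1):
    f=i/N;a=az0+f*(az1-az0);r=.625+f*(.605-.625)
    w.append(([r*np.cos(a),r*np.sin(a),.231+.07*min(1,i/5)],Rv(tot*f)))
rows(w)
E
```

```text
pos [ 0.1922 -0.5944  0.2308]
[[-14.2, -2.3, -46.5, -6.7, -0.0, 0.0], [-28.2, -8.3, -92.6, -13.4, -0.0, 0.0], [-42.2, -17.8, -138.1, -20.1, -0.0, 0.0], [-56.2, -30.6, -182.7, -26.8, -0.0, 0.0], [-70.2, -46.6, -226.2, -33.5, -0.0, 0.0], [-70.1, -65.8, -268.3, -40.2, -0.0, 0.0], [-70.1, -88.1, -308.8, -46.9, -0.0, 0.0], [-70.1, -113.3, -347.4, -53.6, -0.1, 0.0], [-70.1, -141.3, -384.1, -60.3, -0.1, 0.0], [-70.0, -171.8, -418.5, -67.0, -0.1, 0.0], [-70.0, -204.8, -450.4, -73.7, -0.1, 0.0], [-70.0, -240.1, -479.8, -80.4, -0.1, 0.0], [-69.9, -277.4, -506.5, -87.1, -0.1, 0.0], [-69.9, -316.5, -530.2, -93.8, -0.1, 0.0], [-69.9, -357.2, -551.0, -100.5, -0.1, 0.0], [-69.8, -399.3, -568.6, -107.2, -0.1, 0.0], [-69.8, -442.6, -583.0, -113.9, -0.1, 0.0], [-69.7, -486.7, -594.2, -120.6, -0.1, 0.0], [-69.7, -531.5, -602.0, -127.3, -0.1, 0.0], [-69.7, -576.7, -606.4, -134.0, -0.1, 0.0], [-69.6, -622.0, -607.5, -140.7, -0.1, 0.0], [-69.6, -667.2, -605.2, -147.4, -0.1, 0.0], [-69.5, -712.1, -599.5, -154.1, -0.1, 0.0], [-69.5, -756.3, -590.5, -160.8, -0.2, 0.0]]
```

Call:
play_rows:
  deltas:
    - [[-14,-2,-46,-7,0,0],[-28,-8,-92,-13,0,0],[-42,-18,-138,-20,0,0],[-56,-31,-183,-27,0,0],[-70,-47,-226,-33,0,0]]
  claw: 0
  squeeze: 40

```text
t: 0.6
eef_pos: [0.3943, -0.4789, 0.3011]
tcp_rot: [1.688, 0.81, -1.688]
ft_force: [0.8, -1.1, 0.7]
gripper_width: 1.0
```

```bash
cat > arc.py <<'E'
import sys
from h import *
from bench import bot
def arc(P1,Rt,z,N):
    s=bot.sense();R0=Ro.from_rotvec(s["tcp_rot"]);p0=s["eef_pos"]
    d=(Rt*R0.inv()).as_rotvec()
    az0=np.arctan2(p0[1],p0[0]);az1=np.arctan2(P1[1],P1[0]);r0=np.hypot(*p0[:2]);r1=np.hypot(*P1[:2]);w=[]
    for i in range(1,N+1):
        f=i/N;a=az0+f*(az1-az0);r=r0+f*(r1-r0)
        w.append(([r*np.cos(a),r*np.sin(a),p0[2]+f*(z-p0[2])],Ro.from_rotvec(d*f)*R0))
    rows(w[:5])
if __name__=="__main__": a=[float(v) for v in sys.argv[1:]]; arc(a[:2],tgt(1),a[2],int(a[3]))
E
python3 arc.py .5216 .307 .3 19
```

```text
pos [ 0.3943 -0.4789  0.3011]
[[0.1, 6.9, -45.6, -6.7, -0.0, 0.0], [0.2, 10.4, -91.5, -13.4, -0.0, 0.0], [0.2, 10.5, -137.6, -20.1, -0.0, 0.0], [0.3, 7.2, -183.4, -26.8, -0.0, 0.0], [0.4, 0.4, -228.8, -33.6, -0.0, 0.0]]
```

Call:
play_rows:
  deltas:
    - [[0,7,-46,-7,0,0],[0,10,-91,-13,0,0],[0,10,-138,-20,0,0],[0,7,-183,-27,0,0],[0,0,-229,-34,0,0]]

```text
t: 1.1
eef_pos: [0.5385, -0.2989, 0.3009]
tcp_rot: [1.267, 1.173, -1.267]
ft_force: [-0.0, 0.3, -0.1]
gripper_width: 1.001
```

```bash
python3 arc.py .5216 .307 .3 14
```

```text
pos [ 0.5385 -0.2989  0.3009]
[[0.1, 16.7, -42.5, -6.7, -0.0, -0.0], [0.2, 30.2, -86.1, -13.3, -0.0, -0.0], [0.3, 40.4, -130.5, -20.0, -0.0, -0.0], [0.4, 47.2, -175.4, -26.6, -0.0, -0.0], [0.5, 50.7, -220.8, -33.3, -0.0, -0.0]]
```

Call:
play_rows:
  deltas:
    - [[0,17,-42,-7,0,0],[0,30,-86,-13,0,0],[0,40,-130,-20,0,0],[0,47,-175,-27,0,0],[0,51,-221,-33,0,0]]

```text
t: 1.6
eef_pos: [0.607, -0.081, 0.3008]
tcp_rot: [0.833, 1.408, -0.832]
ft_force: [1.8, -0.3, 0.2]
gripper_width: 1.0
```

```bash
python3 arc.py .5216 .307 .25 9
```

```text
pos [ 0.607  -0.081   0.3008]
[[5.7, 24.8, -37.8, -6.7, -0.0, -0.0], [11.4, 46.7, -77.2, -13.3, -0.0, -0.0], [17.1, 65.6, -118.1, -20.0, -0.0, -0.0], [22.9, 81.3, -160.3, -26.7, -0.1, -0.0], [28.6, 94.0, -203.4, -33.3, -0.1, -0.0]]
```

Call:
play_rows:
  deltas:
    - [[5,25,-38,-7,0,0],[10,47,-77,-13,0,0],[15,66,-118,-20,0,0],[20,81,-160,-27,0,0],[25,94,-203,-33,0,0]]

```text
t: 2.1
eef_pos: [0.5912, 0.1439, 0.2756]
tcp_rot: [0.384, 1.539, -0.382]
ft_force: [0.9, -0.2, -0.2]
gripper_width: 1.005
```

```bash
python3 arc.py .5216 .307 .2 5
```

```text
pos [0.5912 0.1439 0.2756]
[[15.2, 25.5, -24.9, -5.3, -0.0, -0.0], [30.4, 49.5, -51.2, -10.7, -0.1, -0.0], [45.6, 71.8, -78.9, -16.0, -0.1, -0.0], [60.8, 92.5, -107.8, -21.4, -0.1, -0.0], [76.0, 111.4, -137.8, -26.7, -0.1, -0.1]]
```

Call:
play_rows:
  deltas:
    - [[15,25,-25,-5,0,0],[30,49,-51,-11,0,0],[45,72,-79,-16,0,0],[60,92,-108,-21,0,0],[75,111,-138,-27,0,0]]

```text
t: 2.6
eef_pos: [0.5204, 0.3078, 0.2001]
tcp_rot: [0.012, 1.573, -0.009]
ft_force: [1.3, 0.2, 0.0]
gripper_width: 0.999
```

```bash
python3 - <<'E'
from h import *
delta([.5216,.3068,.073],tgt(1))
c=snap("side","1");crop(c,"pics/s3.png",200,180,360,380,3)
c=snap("top","1");crop(c,"pics/t3.png",120,150,240,260,5)
E
```

```text
t 2.6 pos [0.5204 0.3078 0.2001] F [1.3 0.2 0. ] w 0.999 q [-0.09  0.64 -0.82  1.66  0.52  1.08  0.49]
delta [127.1  -1.1   1.5] [ 0.5 -0.1 -0.1]
```

View pics/s3.png

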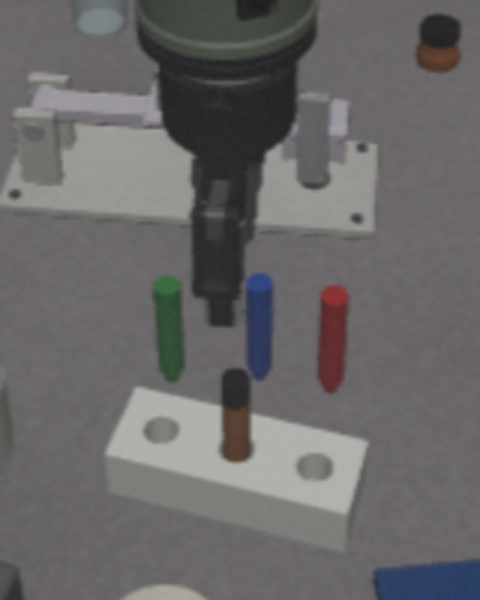

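The black-capped amber vial stands in the block's middle hole at side pixel (279,318). The green (256,290), blue (286,289) and red (311,293) look-alikes are free-standing and the wrong colour. I'm descending over the amber one.

Call:
play_rows:
  deltas:
    - [[35,-1,1.5,0.5,0,0],[70,-1,1.5,0.5,0,0],[100,-1,1.5,0.5,0,0],[120,-1,1.5,0.5,0,0],[127,-1,1.5,0.5,0,0]]

```text
t: 3.2
eef_pos: [0.5175, 0.309, 0.0702]
tcp_rot: [0.013, 1.579, -0.012]
ft_force: [0.2, -0.8, -0.1]
gripper_width: 1.0
```

Call:
play_rows:
  deltas:
    - [[0,0,0,0,0,0],[0,0,0,0,0,0],[0,0,0,0,0,0],[0,0,0,0,0,0],[0,0,0,0,0,0]]
  claw: 1
  squeeze: 40

```text
t: 3.7
eef_pos: [0.5179, 0.3092, 0.0709]
tcp_rot: [0.014, 1.578, -0.012]
ft_force: [-0.4, -0.9, 5.0]
gripper_width: 0.22
```

Call:
play_rows:
  deltas:
    - [[0,0,0,0,0,0],[0,0,0,0,0,0],[0,0,0,0,0,0]]

```text
t: 4.0
eef_pos: [0.5179, 0.3091, 0.0709]
tcp_rot: [0.014, 1.578, -0.012]
ft_force: [-0.9, 0.1, 1.6]
gripper_width: 0.221
```

```bash
python3 - <<'E'
from h import *
delta([.5216,.3068,.073],tgt(1))
c=snap("side","2");crop(c,"pics/s4.png",220,220,340,370,4)
E
```

```text
t 4.0 pos [0.5179 0.3091 0.0709] F [-0.9  0.1  1.6] w 0.221 q [-0.16  0.8  -0.72  1.74  0.66  0.86  0.38]
delta [-2.1 -2.3  3.7] [ 0.3 -0.4 -0.1]
```

View pics/s4.png

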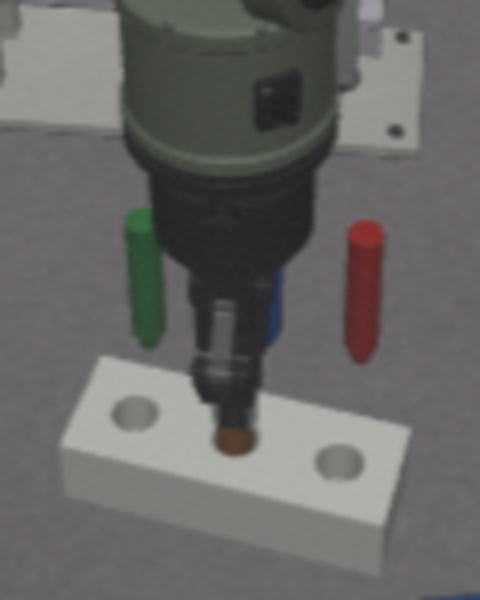

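Call:
play_rows:
  deltas:
    - [[-15,0,0,0,0,0],[-50,0,0,0,0,0],[-95,0,0,0,0,0],[-140,0,0,0,0,0],[-180,0,0,0,0,0]]

```text
t: 4.55
eef_pos: [0.5188, 0.3091, 0.2543]
tcp_rot: [0.014, 1.577, -0.011]
ft_force: [0.7, -0.3, -0.8]
gripper_width: 0.221
```

```bash
python3 arc.py .5990 -.0134 .245 7
```

```text
pos [0.5188 0.3091 0.2543]
[[1.1, -42.4, 23.1, 0.1, -0.1, -0.0], [2.2, -86.4, 42.7, 0.1, -0.1, -0.0], [3.4, -131.8, 58.7, 0.2, -0.2, -0.0], [4.5, -178.3, 71.0, 0.2, -0.2, -0.1], [5.7, -225.6, 79.6, 0.3, -0.3, -0.1]]
```

Call:
play_rows:
  deltas:
    - [[1,-42,23,0,0,0],[2,-86,43,0,0,0],[3,-132,59,0,-0.2,0],[4,-178,71,0.2,-0.2,0],[5,-226,79,0.3,-0.3,0]]

```text
t: 5.05
eef_pos: [0.5945, 0.0803, 0.2494]
tcp_rot: [0.018, 1.571, -0.014]
ft_force: [1.9, 0.1, -1.3]
gripper_width: 0.225
```

```bash
python3 - <<'E'
from h import *
delta([.5990,-.0134,.245],tgt(1))
E
```

```text
t 5.05 pos [0.5945 0.0803 0.2494] F [ 1.9  0.1 -1.3] w 0.225 q [ 0.33  0.58 -0.84  1.62  0.46  1.15  0.93]
delta [  4.1 -93.6   6.5] [ 0.1 -0.  -0.1]
```

Call:
play_rows:
  deltas:
    - [[2,-30,3,0,0,0],[4,-60,6,0,0,0],[4,-85,6.5,0,0,0],[4,-93.5,6.5,0,0,0],[4,-93.5,6.5,0,0,0]]

```text
t: 5.55
eef_pos: [0.599, -0.0142, 0.2458]
tcp_rot: [0.019, 1.571, -0.016]
ft_force: [-0.0, -0.2, -0.3]
gripper_width: 0.223
```

```bash
python3 - <<'E'
from h import *
delta([.5990,-.0134,.245],tgt(1))
for n in("side","top"):
    c=snap(n,"3")
    crop(c,f"pics/{n}4.png",*((190,130,340,260,5) if n=="side" else (235,140,310,255,5)))
    globals()[n]=c
from bench import bot
p=bot.sense()["eef_pos"]
# predicted vial axis points if at tcp + dx
for dx in(0,.004):
  for h in(-.059,-.049,-.019):
    q=p+[dx,0,h]; print(dx,h,(proj(side,q)[0]-[190,130]+.5)*5-.5,(proj(top,q)[0]-[235,140]+.5)*5-.5)
print(p)
E
```

```text
t 5.55 pos [ 0.599  -0.0142  0.2458] F [-0.  -0.2 -0.3] w 0.223 q [ 0.48  0.58 -0.83  1.63  0.46  1.14  1.08]
delta [ 0.8  0.8 -0. ] [-0.  -0.  -0.1]
0 -0.059 [348.49924822 267.27520557] [188.47255622 241.53036546]
0 -0.049 [347.69191797 250.10795137] [188.43156083 238.96899698]
0 -0.019 [345.21416088 197.43142349] [188.3052963  231.07947203]
0.004 -0.059 [340.41085781 266.92266363] [188.42890938 234.78036179]
0.004 -0.049 [339.55851629 249.75922435] [188.38764414 232.17552788]
0.004 -0.019 [336.94261323 197.09479292] [188.2605498  224.15218874]
[ 0.59896598 -0.01195427  0.24570335]
```

View pics/side4.png

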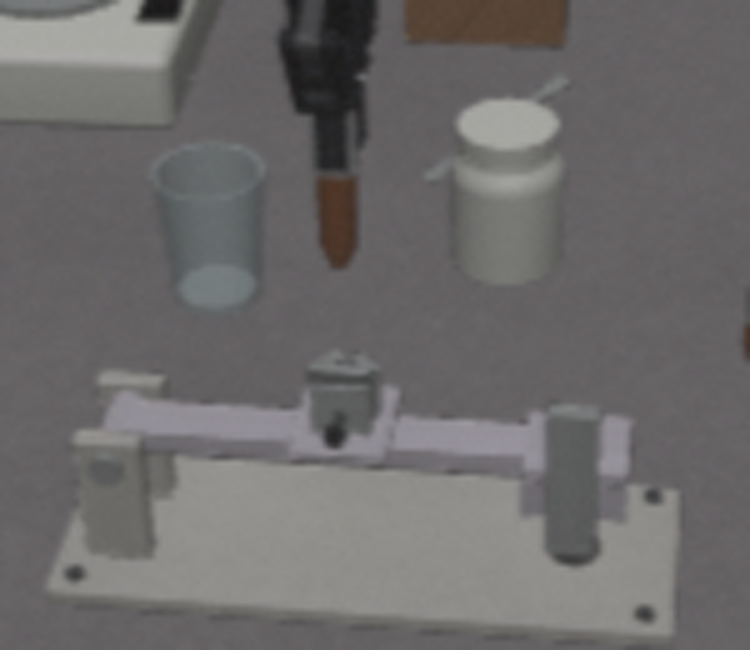

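View pics/top4.png

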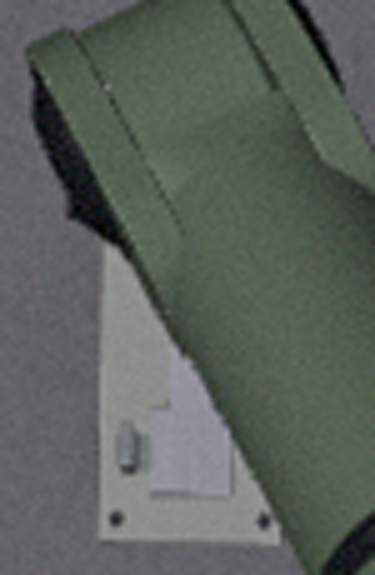

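```bash
python3 - <<'E'
from h import *
from bench import bot
s=load("side3.pkl")
for i in range(2):
    st=bot.sense();print(st["t"],st["eef_pos"].round(4),np.abs(st["qd"]).max())
C=np.array([.5925,-.0147,0])
im=s["pixels"][185:235,235:285]
im=cv2.resize(im,None,fx=12,fy=12,interpolation=cv2.INTER_CUBIC)
for x in(-.004,0,.004):
  for y,z,col in((0,.121,(0,0,255)),(.016,.121,(0,255,0)),(0,.135,(255,0,0))):
    p=C+UX*(.01+x)+UY*y+[0,0,z]; q=(proj(s,p)[0]-[235,185]+.5)*12-.5
    cv2.circle(im,tuple(int(round(v)) for v in q),3,col,-1)
cv2.imwrite("pics/clipz.png",im)
E
```

```text
5.65 [ 0.599  -0.012   0.2457] 0.014971944592155112
5.65 [ 0.599  -0.012   0.2457] 0.014971944592155112
```

View pics/clipz.png

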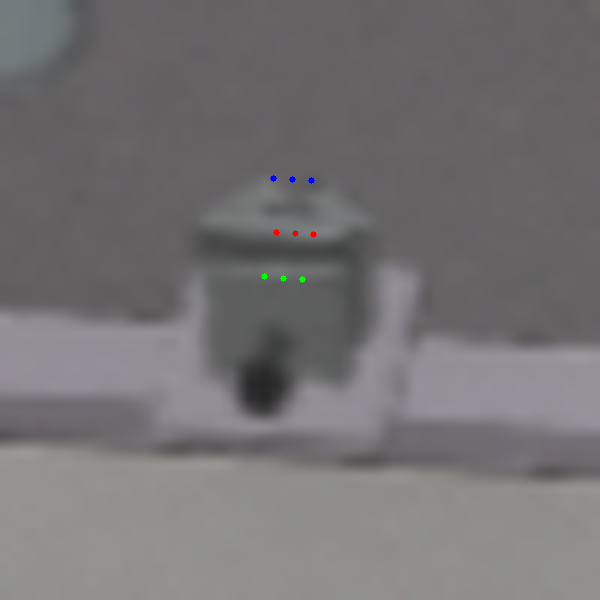

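```bash
python3 - <<'E'
from h import *
s=load("side3.pkl")
def pts(c,u0,u1,v0,v1):
    o=[]
    for v in range(v0,v1):
        for u in range(u0,u1):
            if c["range_z"][v,u]>0: o.append((u,v,*dep(c,u,v),*c["pixels"][v,u]))
    return np.array(o)
# amber vial region: crop (318..357,178..235)/5+(190,130)
P=pts(s,252,263,165,178)
m=(P[:,7].astype(float)>P[:,5]+15)
A=P[m][:,2:5];print("vial n",len(A),A.mean(0).round(4))
f=lambda q:np.hypot(A[:,0]-q[0],A[:,1]-q[1])-.01
r=least=__import__("scipy.optimize",fromlist=["x"]).least_squares(f,[A[:,0].mean(),A[:,1].mean()-.008],loss="soft_l1",f_scale=.002)
print("axis",r.x.round(4),np.std(r.fun).round(4))
def reg(n,u0,u1,v0,v1):
    Q=pts(s,u0,u1,v0,v1)[:,2:5];print(n,len(Q),np.median(Q,0).round(4),Q.std(0).round(4))
reg("plate",255,295,232,244)
reg("arm top near socket",275,290,213,217)
reg("socket top",310,315,214,220)
reg("jaw face",254,263,207,214)
reg("tab face",301,308,216,236)
E
```

```text
vial n 92 [ 0.6047 -0.017   0.2178]
axis [0.6029 0.004 ] 0.0682
plate 476 [ 0.5649 -0.0131  0.0127] [0.0308 0.0146 0.0031]
arm top near socket 60 [ 0.5473 -0.0209  0.0853] [0.0126 0.052  0.0369]
socket top 30 [ 0.4671 -0.0195  0.0856] [0.0036 0.0073 0.0014]
jaw face 63 [ 6.035e-01 -3.000e-04  1.127e-01] [0.0066 0.002  0.0062]
tab face 140 [0.4853 0.0317 0.0958] [0.0049 0.0016 0.0183]
```

```bash
python3 - <<'E'
from h import *
from scipy.optimize import least_squares
s=load("side3.pkl")
o=[]
for v in range(166,182):
    for u in range(251,264):
        p=dep(s,u,v); 
        if abs(p[1])<.03 and .58<p[0]<.63: o.append((u,v,*p))
o=np.array(o);A=o[:,2:]
for v in range(166,184,2):
    k=A[o[:,1]==v]; 
    if len(k): print(v,len(k),k[len(k)//2].round(4),k[:,0].min().round(4),k[:,0].max().round(4))
A=A[(o[:,1]<177)&(np.abs(A[:,2]-.217)<.03)]
f=lambda q:np.hypot(A[:,0]-q[0],A[:,1]-q[1])-.01
r=least_squares(f,[.604,-.013],loss="soft_l1",f_scale=.001);print(r.x.round(4),np.median(np.abs(r.fun)).round(4))
E
```

```text
166 9 [ 0.6008 -0.0011  0.2418] 0.5934 0.6115
168 8 [ 0.5996 -0.0068  0.2328] 0.5931 0.6088
170 8 [ 0.5994 -0.0043  0.2289] 0.5932 0.6095
172 8 [ 0.5993 -0.0026  0.2243] 0.5932 0.6099
174 8 [ 0.6001 -0.006   0.2165] 0.5934 0.6099
176 8 [ 0.6003 -0.0056  0.2111] 0.5937 0.6106
178 8 [ 0.6002 -0.0035  0.2068] 0.5939 0.6103
180 6 [ 0.6007 -0.005   0.2   ] 0.5965 0.6082
[ 0.6026 -0.0135] 0.0007
```

Call:
play_rows:
  deltas:
    - [[15,0,0,0,0,0],[32,0,0,0,0,0],[42,0,0,0,0,0],[45,0,0,0,0,0],[45,0,0,0,0,0]]
  squeeze: 60

```text
t: 6.15
eef_pos: [0.5989, -0.0112, 0.2004]
tcp_rot: [0.017, 1.571, -0.012]
ft_force: [-0.1, 1.2, 0.2]
gripper_width: 0.216
```

```bash
python3 - <<'E'
from h import *
delta([.5990,-.0120,.145],tgt(1))
E
```

```text
t 6.15 pos [ 0.5989 -0.0112  0.2004] F [-0.1  1.2  0.2] w 0.216 q [ 0.46  0.63 -0.81  1.67  0.5   1.06  1.05]
delta [55.3 -0.9  0.2] [ 0.2 -0.  -0.2]
```

Call:
play_rows:
  deltas:
    - [[2,-0.8,0,0,0,0],[7,-0.9,0.2,0,0,0],[13,-0.9,0.2,0,0,0],[18,-0.9,0.2,0,0,0],[20,-0.9,0.2,0,0,0]]

```text
t: 6.65
eef_pos: [0.5989, -0.0125, 0.1798]
tcp_rot: [0.017, 1.572, -0.013]
ft_force: [-0.8, -2.7, 4.6]
gripper_width: 0.213
```

```bash
python3 - <<'E'
from h import *
delta([.5990,-.0120,.150],tgt(1))
c=snap("side","5");crop(c,"pics/s5.png",220,130,300,240,6)
E
```

```text
t 6.65 pos [ 0.5989 -0.0125  0.1798] F [-0.8 -2.7  4.6] w 0.213 q [ 0.45  0.65 -0.79  1.69  0.53  1.03  1.03]
delta [29.8  0.5  0.1] [ 0.2 -0.1 -0.2]
```

View pics/s5.png

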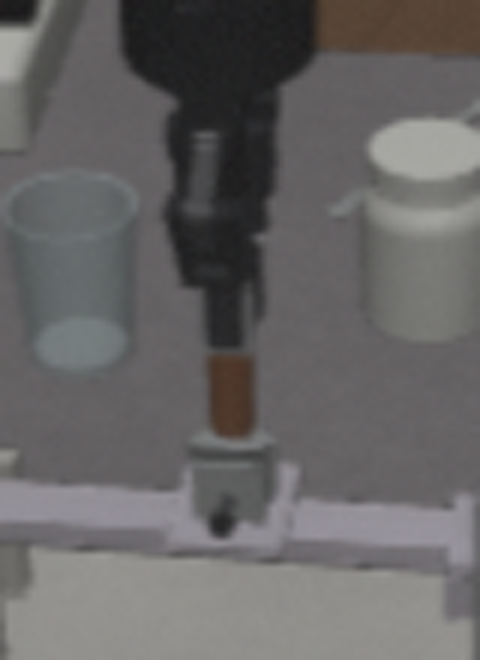

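Call:
play_rows:
  deltas:
    - [[4,0.3,0,0,0,0],[8,0.5,0,0,0,0],[12,0.5,0,0,0,0],[16,0.5,0,0,0,0],[18,0.5,0,0,0,0]]

```text
t: 7.2
eef_pos: [0.5987, -0.0125, 0.1613]
tcp_rot: [0.017, 1.572, -0.014]
ft_force: [0.9, -4.8, 1.8]
gripper_width: 0.22
```

```bash
python3 - <<'E'
from h import *
delta([.5990,-.0125,.150],tgt(1))
E
```

```text
t 7.2 pos [ 0.5987 -0.0125  0.1613] F [ 0.9 -4.8  1.8] w 0.22 q [ 0.44  0.67 -0.78  1.71  0.55  1.    1.01]
delta [11.3  0.   0.3] [ 0.1 -0.1 -0.1]
```

Call:
play_rows:
  deltas:
    - [[3,0,0,0,0,0],[6,0,0,0,0,0],[8,0,0,0,0,0],[10,0,0,0,0,0],[11,0,0,0,0,0]]

```text
t: 7.7
eef_pos: [0.5986, -0.0129, 0.1499]
tcp_rot: [0.017, 1.573, -0.014]
ft_force: [-0.8, -5.8, 11.3]
gripper_width: 0.221
```

```bash
python3 - <<'E'
from h import *
delta([.5990,-.0125,.150],tgt(1))
E
```

```text
t 7.7 pos [ 0.5986 -0.0129  0.1499] F [-0.8 -5.8 11.3] w 0.221 q [ 0.44  0.69 -0.77  1.72  0.56  0.98  1.  ]
delta [-0.1  0.4  0.4] [ 0.1 -0.1 -0.1]
```

Call:
play_rows:
  deltas:
    - [[1,0,0,0,0,0],[1.5,0,0,0,0,0]]

```text
t: 7.9
eef_pos: [0.5993, -0.013, 0.1496]
tcp_rot: [0.017, 1.571, -0.015]
ft_force: [-4.5, -5.9, 28.4]
gripper_width: 0.219
```

```bash
python3 - <<'E'
from h import *
c=snap("side","6");crop(c,"pics/s6.png",220,140,300,240,6)
delta([.5990,-.0125,.150],tgt(1))
E
```

```text
t 7.95 pos [ 0.5993 -0.013   0.1496] F [-3.8 -5.8 24. ] w 0.222 q [ 0.44  0.69 -0.77  1.72  0.56  0.97  1.  ]
delta [-0.4  0.4 -0.3] [ 0.1 -0.  -0.1]
```

View pics/s6.png

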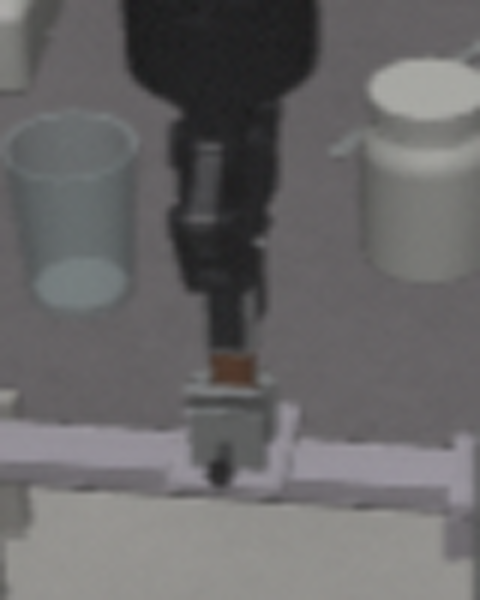

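Call:
play_rows:
  deltas:
    - [[-0.5,-0.7,0,0,0,0],[-1,-1.2,0,0,0,0],[-1,-1.5,0,0,0,0]]

```text
t: 8.25
eef_pos: [0.5992, -0.014, 0.1503]
tcp_rot: [0.017, 1.571, -0.014]
ft_force: [0.8, 1.5, 0.0]
gripper_width: 0.218
```

Call:
play_rows:
  deltas:
    - [[0,0,0,0,0,0],[0,0,0,0,0,0],[0,0,0,0,0,0],[0,0,0,0,0,0],[0,0,0,0,0,0]]
  claw: 0
  squeeze: 40

```text
t: 8.75
eef_pos: [0.5992, -0.014, 0.1503]
tcp_rot: [0.017, 1.571, -0.014]
ft_force: [-0.5, -0.1, 0.2]
gripper_width: 1.001
```

Call:
play_rows:
  deltas:
    - [[-3,0,0,0,0,0],[-20,0,0,0,0,0],[-50,0,0,0,0,0],[-80,0,0,0,0,0],[-100,0,0,0,0,0]]

```text
t: 9.25
eef_pos: [0.5997, -0.0138, 0.2538]
tcp_rot: [0.017, 1.569, -0.014]
ft_force: [0.2, 0.5, -1.0]
gripper_width: 1.001
```

```bash
python3 - <<'E'
from h import *
c=snap("side","7");crop(c,"pics/s7.png",190,100,340,260,5) if 0 else crop(c,"pics/s7.png",190,140,340,260,5)
delta([.4840,.0265,.200],tgt(1))
E
```

```text
t 9.3 pos [ 0.6006 -0.0136  0.2563] F [ 0.8 -0.6  4.6] w 1.004 q [ 0.48  0.57 -0.84  1.61  0.45  1.16  1.09]
delta [  55.8   37.7 -117.6] [ 0.1  0.3 -0.1]
```

View pics/s7.png

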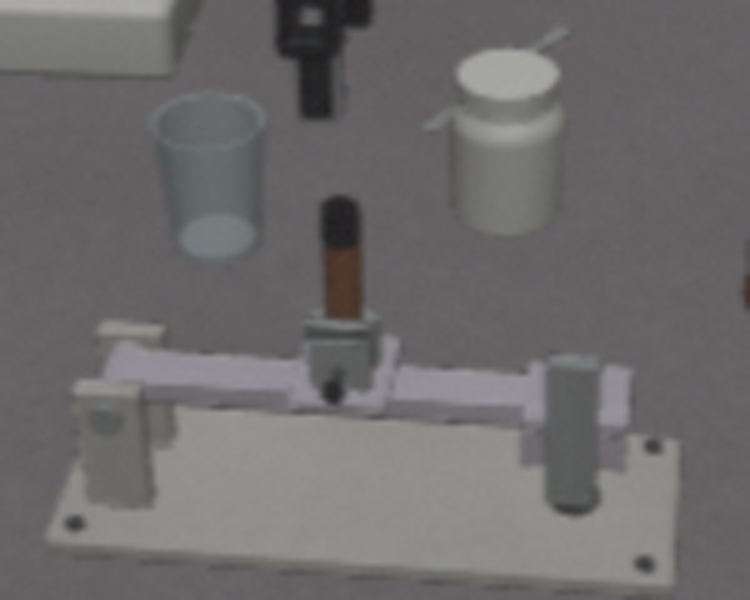

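```bash
python3 - <<'E'
from h import *
c=load("side7.pkl")
for z in(.191,.196):
  for y in (-.015,): print(z,(proj(c,[.6025,y,z])[0]-[190,140]+.5)*5-.5)
print((proj(c,[.6025,-.015,.171])[0]-[190,140]+.5)*5-.5)
E
```

```text
0.191 [341.83335753 206.20969448]
0.196 [341.41224128 197.62020998]
[343.49439668 240.09428149]
```

Call:
play_rows:
  deltas:
    - [[0,10,-30,0,0.3,0],[2,22,-65,0,0.3,0],[15,35,-100,0,0.3,0],[35,41,-115,0,0.3,0],[55,41.5,-117,0,0.3,0]]

```text
t: 9.8
eef_pos: [0.4835, 0.0309, 0.2018]
tcp_rot: [0.015, 1.569, -0.014]
ft_force: [2.3, -0.7, -0.2]
gripper_width: 0.999
```

```bash
python3 - <<'E'
from h import *
c=snap("side","8");crop(c,"pics/s8.png",240,100,360,260,4)
delta([.4840,.028,.098],tgt(1))
E
```

```text
t 9.85 pos [0.4829 0.0303 0.1989] F [-1.5  0.4 -4.4] w 1.0 q [ 0.49  0.46 -0.87  1.96  0.44  0.92  0.94]
delta [100.9  -2.3   1.3] [ 0.2 -0.1 -0.1]
```

View pics/s8.png

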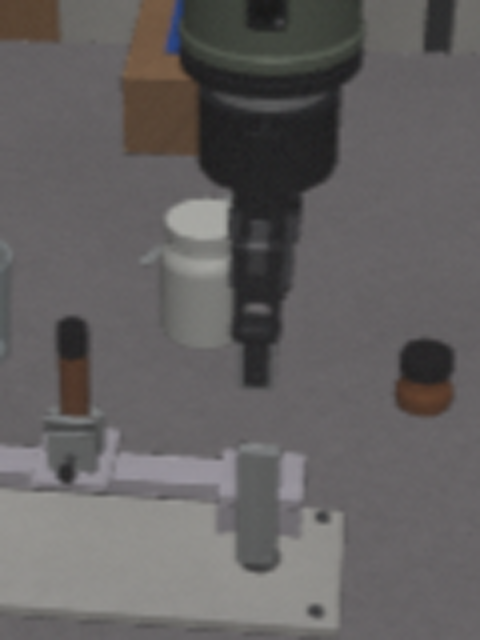

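Call:
play_rows:
  deltas:
    - [[20,-2,1,0,0,0],[50,-2,1,0,0,0],[80,-2,1,0,0,0],[96,-2,1,0,0,0],[101,-2,1,0,0,0]]

```text
t: 10.35
eef_pos: [0.4837, 0.0283, 0.0974]
tcp_rot: [0.015, 1.574, -0.014]
ft_force: [0.2, 0.5, 0.8]
gripper_width: 1.005
```

```bash
python3 - <<'E'
from h import *
delta([.4840,.028,.098],tgt(1))
E
```

```text
t 10.35 pos [0.4837 0.0283 0.0974] F [0.2 0.5 0.8] w 1.005 q [ 0.38  0.61 -0.75  2.04  0.62  0.73  0.79]
delta [-0.6 -0.3  0.3] [ 0.2 -0.2 -0. ]
```

Call:
play_rows:
  deltas:
    - [[0,0,0,0,0,0],[0,0,0,0,0,0],[0,0,0,0,0,0],[0,0,0,0,0,0],[0,0,0,0,0,0]]
  claw: 1
  squeeze: 50

```text
t: 10.85
eef_pos: [0.4839, 0.0282, 0.0979]
tcp_rot: [0.015, 1.573, -0.014]
ft_force: [1.0, -2.4, 0.3]
gripper_width: 0.145
```

Call:
play_rows:
  deltas:
    - [[0,0,0,0,0,0],[0,0,0,0,0,0],[0,0,0,0,0,0]]

```text
t: 11.15
eef_pos: [0.4839, 0.028, 0.098]
tcp_rot: [0.015, 1.573, -0.015]
ft_force: [0.6, -2.2, 2.0]
gripper_width: 0.109
```

Call:
play_rows:
  deltas:
    - [[0,3,0,0,0,0],[0,6,0,0,0,0],[0,9,0,0,0,0],[0,11.5,0,0,0,0],[0,11.5,0,0,0,0]]

```text
t: 11.65
eef_pos: [0.4842, 0.0393, 0.0979]
tcp_rot: [0.015, 1.573, -0.015]
ft_force: [-0.6, -6.9, 2.5]
gripper_width: 0.111
```

```bash
python3 - <<'E'
from h import *
c=snap("side","9");crop(c,"pics/s9.png",240,130,340,260,5)
delta([.4840,.0395,.098],tgt(1))
E
```

```text
t 11.7 pos [0.4841 0.0392 0.0979] F [-0.3 -6.7  2. ] w 0.11 q [ 0.36  0.61 -0.75  2.04  0.62  0.73  0.76]
delta [-0.1  0.3 -0.2] [ 0.2 -0.1  0. ]
```

View pics/s9.png

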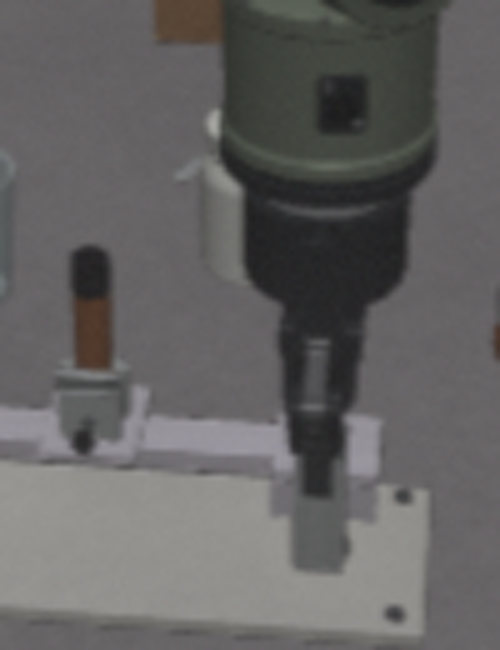

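```bash
cat > lift.py <<'E'
import sys
from h import *
from bench import bot
H=np.array([.7230,-.0176,.075])
s=bot.sense();p=s["eef_pos"];R0=Ro.from_rotvec(s["tcp_rot"])
r=p-H; rx=r@UX; rz=r[2]
rad=np.hypot(rx,rz)
# current angle est.
a0=np.arctan2(rz,-rx)-np.arctan2(.023,.2388)
print("angle now deg",np.degrees(a0).round(2),"rad",rad.round(4),"F",s["ft_force"].round(1),"w",s["gripper_width"].round(3),"q",s["q"].round(2),"tilt",np.degrees(np.arccos(np.clip(-R0.as_matrix()[2,0],-1,1))).round(1))
w=[]
yl=.0395
for a in [float(v) for v in sys.argv[1:]]:
    a=np.radians(a); d=Ro.from_rotvec(UY*a)
    P=H+UX*0; v=d.apply(UX*-.2388+UZ*.023); P=H+v; P=P+UY*(.0523)
    w.append((P,tgt(1,a)))
rows(w)
E
python3 lift.py 0 2 4 6 8 10
```

```text
Traceback (most recent call last):
  File "lift.py", line 10, in <module>
    print("angle now deg",np.degrees(a0).round(2),"rad",rad.round(4),"F",s["ft_force"].round(1),"w",s["gripper_width"].round(3),"q",s["q"].round(2),"tilt",np.degrees(np.arccos(np.clip(-R0.as_matrix()[2,0],-1,1))).round(1))
                                                                                                    ^^^^^^^^^^^^^^^^^^^^^^^^
AttributeError: 'float' object has no attribute 'round'
```

```bash
sed -i 's/s\["gripper_width"\].round(3)/round(s["gripper_width"],3)/' lift.py; python3 lift.py 0 2 4 6 8 10
```

```text
angle now deg -0.05 rad 0.2411 F [-0.3 -6.7  2. ] w 0.11 q [ 0.36  0.61 -0.75  2.04  0.62  0.73  0.76] tilt 0.1
pos [0.4841 0.0392 0.0979]
[[-0.1, 0.7, 1.2, 0.2, -0.1, 0.0], [-8.4, 0.7, 2.2, 0.2, 1.9, 0.0], [-16.7, 0.7, 3.4, 0.2, 3.9, 0.0], [-24.9, 0.7, 4.9, 0.2, 5.9, 0.0], [-33.1, 0.7, 6.7, 0.2, 7.9, 0.0], [-41.2, 0.7, 8.8, 0.2, 9.9, 0.0]]
```

Call:
play_rows:
  deltas:
    - [[-4,0.5,0.5,0,1,0],[-8.3,0.5,1,0,2,0],[-12.5,0.5,1.6,0,3,0],[-16.7,0.5,2.3,0,4,0]]

```text
t: 12.1
eef_pos: [0.4863, 0.0393, 0.1145]
tcp_rot: [0.015, 1.644, -0.016]
ft_force: [0.6, -6.7, -2.4]
gripper_width: 0.11
```

```bash
sed -i 's/-\.2388/-.2396/; s/\.0523/.0520/; s/023,\.2388/023,.2396/' lift.py; python3 lift.py 4 6 8 10 12 14
```

```text
angle now deg 3.95 rad 0.2411 F [ 0.6 -6.7 -2.4] w 0.11 q [ 0.38  0.63 -0.78  1.97  0.55  0.86  0.84] tilt 4.2
pos [0.4863 0.0393 0.1145]
[[-0.2, 0.3, 0.5, 0.2, -0.2, 0.1], [-8.5, 0.3, 1.4, 0.1, 1.8, 0.1], [-16.8, 0.3, 2.6, 0.1, 3.8, 0.1], [-25.1, 0.3, 4.1, 0.1, 5.8, 0.1], [-33.3, 0.2, 5.9, 0.1, 7.8, 0.1], [-41.5, 0.2, 7.9, 0.1, 9.8, 0.1]]
```

Call:
play_rows:
  deltas:
    - [[-8.5,0.3,1,0,2,0],[-17,0.3,2.2,0,4,0],[-25,0.3,3.7,0,6,0],[-33,0.3,5.5,0,8,0],[-41.5,0.3,7.5,0,10,0]]

```text
t: 12.6
eef_pos: [0.4968, 0.039, 0.1554]
tcp_rot: [0.016, 1.821, -0.016]
ft_force: [1.2, -7.5, -3.1]
gripper_width: 0.11
```

```bash
python3 lift.py 14 16 18 20 22 24; python3 - <<'E'
from h import *
c=snap("side","10");crop(c,"pics/s10.png",190,100,340,260,4)
E
```

```text
angle now deg 13.98 rad 0.2412 F [ 1.2 -7.5 -3.1] w 0.11 q [ 0.39  0.68 -0.81  1.77  0.42  1.16  0.96] tilt 14.3
pos [0.4968 0.039  0.1554]
[[-0.0, 0.4, 0.5, 0.1, -0.3, 0.2], [-8.4, 0.4, 1.4, 0.1, 1.7, 0.2], [-16.7, 0.4, 2.6, 0.1, 3.7, 0.2], [-25.0, 0.3, 4.1, 0.1, 5.7, 0.2], [-33.2, 0.3, 5.9, 0.1, 7.7, 0.2], [-41.3, 0.3, 7.9, 0.1, 9.7, 0.2]]
```

View pics/s10.png

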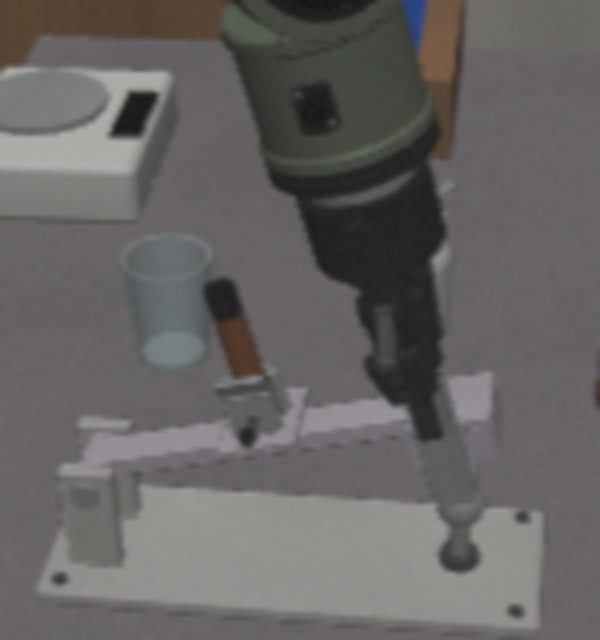

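Arm is off the ball, rising with the vial upright in the clip and no slip in the fingers. Continuing.

Call:
play_rows:
  deltas:
    - [[-8.5,0.3,1,0,2,0],[-17,0.3,2.2,0,4,0],[-25,0.3,3.7,0,6,0],[-33,0.3,5.5,0,8,0],[-41.5,0.3,7.5,0,10,0]]

```text
t: 13.15
eef_pos: [0.5148, 0.0386, 0.1945]
tcp_rot: [0.017, 2.0, -0.016]
ft_force: [-1.9, -6.4, -1.5]
gripper_width: 0.109
```

```bash
python3 lift.py 24 26 28 30 32 34 35
```

```text
angle now deg 24.23 rad 0.2411 F [-1.9 -6.4 -1.5] w 0.109 q [ 0.34  0.75 -0.8   1.55  0.34  1.45  1.02] tilt 24.6
pos [0.5148 0.0386 0.1945]
[[1.0, 0.4, 0.3, 0.1, -0.6, 0.2], [-7.3, 0.3, 1.1, 0.1, 1.4, 0.2], [-15.7, 0.3, 2.3, 0.0, 3.4, 0.2], [-23.9, 0.3, 3.7, 0.0, 5.4, 0.2], [-32.2, 0.2, 5.5, 0.0, 7.4, 0.2], [-40.3, 0.2, 7.5, 0.0, 9.4, 0.2], [-44.4, 0.2, 8.6, 0.0, 10.4, 0.2]]
```

Call:
play_rows:
  deltas:
    - [[-8.5,0.3,1,0,1.9,0],[-17,0.3,2.2,0,3.8,0],[-25,0.3,3.7,0,5.7,0],[-32,0.3,5.3,0,7.4,0],[-38,0.3,6.7,0,8.8,0]]

```text
t: 13.65
eef_pos: [0.5365, 0.0383, 0.2261]
tcp_rot: [0.018, 2.156, -0.016]
ft_force: [-3.4, -7.1, -0.2]
gripper_width: 0.11
```

```bash
python3 lift.py 34 35
```

```text
angle now deg 33.35 rad 0.241 F [-3.4 -7.1 -0.2] w 0.11 q [ 0.29  0.84 -0.77  1.35  0.3   1.7   1.05] tilt 33.5
pos [0.5365 0.0383 0.2261]
[[-2.7, 0.2, 0.5, 0.0, 0.5, 0.3], [-6.9, 0.2, 1.0, -0.0, 1.5, 0.3]]
```

Call:
play_rows:
  deltas:
    - [[-2,0,0,0,0,0],[-3,0,0.5,0,0.5,0],[-3,0,0.5,0,0.5,0],[-3,0,0.5,0,0.5,0],[-3,0,0.5,0,0.5,0]]

```text
t: 14.15
eef_pos: [0.5381, 0.0379, 0.228]
tcp_rot: [0.017, 2.166, -0.017]
ft_force: [-4.7, -7.1, 0.9]
gripper_width: 0.106
```

Call:
play_rows:
  deltas:
    - [[0,0,0,0,0,0],[0,0,0,0,0,0],[0,0,0,0,0,0],[0,0,0,0,0,0],[0,0,0,0,0,0]]

```text
t: 14.65
eef_pos: [0.5377, 0.0377, 0.2276]
tcp_rot: [0.016, 2.167, -0.018]
ft_force: [-4.0, -7.0, -0.1]
gripper_width: 0.108
```

```bash
python3 lift.py 34; python3 - <<'E'
from h import *
from bench import bot
c=snap("side","11");crop(c,"pics/s11.png",170,60,370,260,3)
c=snap("top","11");cv2.imwrite("pics/t11.png",c["pixels"])
s=bot.sense();print(s["t"],s["eef_pos"].round(4),np.abs(s["qd"]).max())
E
```

```text
angle now deg 33.83 rad 0.2409 F [-4.  -7.  -0.1] w 0.108 q [ 0.28  0.85 -0.77  1.33  0.3   1.72  1.05] tilt 34.2
pos [0.5377 0.0377 0.2276]
[[-0.7, 0.8, 0.3, -0.0, -0.2, 0.4]]
14.75 [0.5377 0.0377 0.2276] 0.0020421858282259286
```

View pics/s11.png

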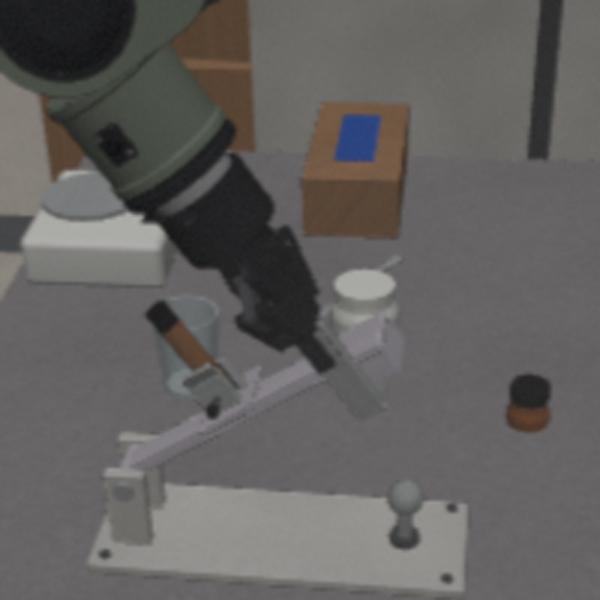

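View pics/t11.png

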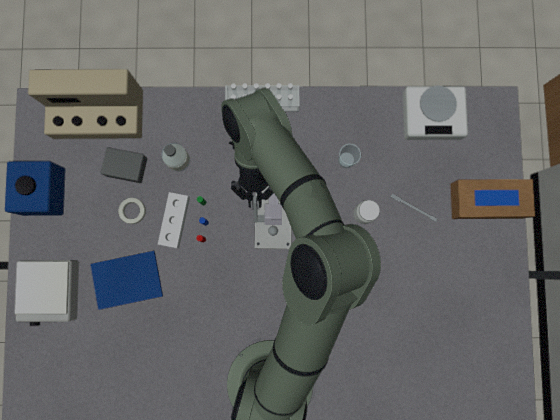

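```bash
python3 -c "
from bench import bot
print(bot.finish_job())"
```

```text
the job is handed in; nothing more can be done
None
```

I moved the black-capped amber vial from the block's middle hole into the clip and handed the job in with the arm raised to about 34° (0.59 rad). No verdict comes back from the hand-in, so the checks below are my own.

- **Vial in the clip:** I pushed it down until it met the floor, where the force rose to about 28 N, then let go. The cap top was then at about 191 mm, which is what a fully seated vial should show.
- **Latch:** I gripped the tab and pulled it about 11.5 mm to +y. The 6.7 N pull agreed with the spring figures, and the arm was still down at that point.
- **Raised arm:** Before hand-in the robot was still, with joint speeds under 0.003 rad/s. The fingers were still closed on the tab, with about 8 N on the tool. The side picture shows the vial in the clip, the fingers clear of it, and the ball free.
- **Bystanders:** In the last pictures the other things on the bench stood where they began.

**Disagreements:** The side camera and the tool readings differed by about 1.5 mm in y, and the two cameras by 1–2 mm on the stand. I used camera positions measured relative to each other for the insertion. The arm's angle and the latch travel come from the tool's position and the forces, because the joint values cannot be read directly.

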